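# Snap down the rim of a storage box lid

## Task

The lid has only been laid on the clear storage box and parts of its lime green rim still stand up. With your fingertips, go round the rim and press down each section that stands up until it clicks, so that all eight sections are shut flush. Do not lean hard on the lid or press it with anything but the fingers, leave the box standing where it is (no picking it up or pushing it about), and do not disturb the other things on the desk.

Things in the scene. Friction and masses are not known exactly. Their poses are not given: they have to be found in the camera images.
- box: clear plastic storage box with stationery inside, its lid laid on, loose on the table, 0.6 to 1.2 kg. Seen from above a rectangle with cut corners: the lid is 164 mm (box x) by 224 mm (box y), corners cut by 40 mm; the shut lid's top is 90 mm above the table. Origin at the centre of the underside, z up. It does not tip when pressed on the rim
- lid_center (a point): centre of the top of the lid's rigid frosted middle panel, 90 mm above the table, flush with the shut rim. Around the panel runs a lime green rim 28 mm wide, slit into eight stiff sections (four sides, four cut corners), each on a film hinge along its inner edge; the outer edge snaps over the box wall
- pad_front (a point): middle of the ribbed thumb pad on top of the rim section at the middle of the long side nearest the robot (box -x side): 20 mm outward of its hinge, 8 mm from its outer edge, section 144 mm long there. Moves with the section: 90 mm above the table when shut, 96 mm when up. x outward along the section's top, y along the rim, z up from its face
- pad_front_left (a point): middle of the ribbed thumb pad on top of the rim section at the cut corner at box -x, +y: 20 mm outward of its hinge, 8 mm from its outer edge, section 57 mm long there. Moves with the section: 90 mm above the table when shut, 96 mm when up. x outward along the section's top, y along the rim, z up from its face
- pad_left (a point): middle of the ribbed thumb pad on top of the rim section at the short side at box +y: 20 mm outward of its hinge, 8 mm from its outer edge, section 84 mm long there. Moves with the section: 90 mm above the table when shut, 96 mm when up. x outward along the section's top, y along the rim, z up from its face
- pad_back_left (a point): middle of the ribbed thumb pad on top of the rim section at the cut corner at box +x, +y: 20 mm outward of its hinge, 8 mm from its outer edge, section 57 mm long there. Moves with the section: 90 mm above the table when shut, 96 mm when up. x outward along the section's top, y along the rim, z up from its face
- pad_back (a point): middle of the ribbed thumb pad on top of the rim section at the middle of the far long side (box +x side): 20 mm outward of its hinge, 8 mm from its outer edge, section 144 mm long there. Moves with the section: 90 mm above the table when shut, 96 mm when up. x outward along the section's top, y along the rim, z up from its face
- pad_back_right (a point): middle of the ribbed thumb pad on top of the rim section at the cut corner at box +x, -y: 20 mm outward of its hinge, 8 mm from its outer edge, section 57 mm long there. Moves with the section: 90 mm above the table when shut, 96 mm when up. x outward along the section's top, y along the rim, z up from its face
- pad_right (a point): middle of the ribbed thumb pad on top of the rim section at the short side at box -y: 20 mm outward of its hinge, 8 mm from its outer edge, section 84 mm long there. Moves with the section: 90 mm above the table when shut, 96 mm when up. x outward along the section's top, y along the rim, z up from its face
- pad_front_right (a point): middle of the ribbed thumb pad on top of the rim section at the cut corner at box -x, -y: 20 mm outward of its hinge, 8 mm from its outer edge, section 57 mm long there. Moves with the section: 90 mm above the table when shut, 96 mm when up. x outward along the section's top, y along the rim, z up from its face
- sec_front (a joint): how far the front rim section stands up, rad: 0 = clicked shut and flush, 0.32 = up (outer edge 9 mm high). Snap action: pushed below about 0.14 (pad less than 3 mm above flush) it snaps shut by itself and stays; otherwise it springs up again. About 11 N down on the pad starts it, then less; nearer the hinge more
- sec_front_left (a joint): how far the front left rim section stands up, rad: 0 = clicked shut and flush, 0.32 = up (outer edge 9 mm high). Snap action: pushed below about 0.14 (pad less than 3 mm above flush) it snaps shut by itself and stays; otherwise it springs up again. About 11 N down on the pad starts it, then less; nearer the hinge more
- sec_left (a joint): how far the left rim section stands up, rad: 0 = clicked shut and flush, 0.32 = up (outer edge 9 mm high). Snap action: pushed below about 0.14 (pad less than 3 mm above flush) it snaps shut by itself and stays; otherwise it springs up again. About 11 N down on the pad starts it, then less; nearer the hinge more
- sec_back_left (a joint): how far the back left rim section stands up, rad: 0 = clicked shut and flush, 0.32 = up (outer edge 9 mm high). Snap action: pushed below about 0.14 (pad less than 3 mm above flush) it snaps shut by itself and stays; otherwise it springs up again. About 11 N down on the pad starts it, then less; nearer the hinge more
- sec_back (a joint): how far the back rim section stands up, rad: 0 = clicked shut and flush, 0.32 = up (outer edge 9 mm high). Snap action: pushed below about 0.14 (pad less than 3 mm above flush) it snaps shut by itself and stays; otherwise it springs up again. About 11 N down on the pad starts it, then less; nearer the hinge more
- sec_back_right (a joint): how far the back right rim section stands up, rad: 0 = clicked shut and flush, 0.32 = up (outer edge 9 mm high). Snap action: pushed below about 0.14 (pad less than 3 mm above flush) it snaps shut by itself and stays; otherwise it springs up again. About 11 N down on the pad starts it, then less; nearer the hinge more
- sec_right (a joint): how far the right rim section stands up, rad: 0 = clicked shut and flush, 0.32 = up (outer edge 9 mm high). Snap action: pushed below about 0.14 (pad less than 3 mm above flush) it snaps shut by itself and stays; otherwise it springs up again. About 11 N down on the pad starts it, then less; nearer the hinge more
- sec_front_right (a joint): how far the front right rim section stands up, rad: 0 = clicked shut and flush, 0.32 = up (outer edge 9 mm high). Snap action: pushed below about 0.14 (pad less than 3 mm above flush) it snaps shut by itself and stays; otherwise it springs up again. About 11 N down on the pad starts it, then less; nearer the hinge more
- marker: white and blue board marker lying on the table, 136 mm long, 17 mm thick; origin underneath its middle, length along its y; to be left alone
- stapler: black and steel stapler, 135 x 36 x 56 mm; origin underneath its middle, length along its y; to be left alone
- note_pad: yellow sticky-note pad, 76 x 76 x 16 mm; origin underneath its middle; to be left alone
- mug: blue ceramic mug, 82 mm across, 95 mm tall; origin underneath its middle, handle at its +y; to be left alone
- pen_cup: dark steel pen cup with pens, 80 mm across, about 165 mm tall with the pens; origin underneath its middle; to be left alone
Mind the look-alikes: they are no part of the job. Of the things that look like the box, the larger one is meant.

How it is judged (in metres and radians):
At the end, for the whole second after the job is handed in: All eight rim sections are clicked shut (each joint below 0.06 rad), and the box stands upright (within 3 degrees) and still, less than 40 mm from where it started (value of joint each of sec_front, sec_front_left, sec_left, sec_back_left, sec_back, sec_back_right, sec_right, sec_front_right below 0.06 rad and distance of box from where it was at the start of the episode below 0.04 m and angle between box's own z axis and vertical below 0.05 rad and linear speed of box below 0.02 m/s); the robot touches nothing.
It fails at once if the box is lifted, tipped or shoved out of its place (raised 12 mm, tilted 10 degrees or moved 40 mm) (height (world z) of box above 0.012 m or angle between box's own z axis and vertical above 0.17 rad or distance of box from where it was at the start of the episode above 0.04 m).
It fails at once if the lid is leaned on with more than 60 N (contact force between the fingers and box above 60 N).
It fails at once if the arm or the gripper's body presses on the box (more than 5 N) (contact force between the arm and box above 5 N).
It fails at once if a bystander is moved by more than 25 mm (distance of any of marker, stapler, note_pad, mug, pen_cup from where it was at the start of the episode above 0.025 m).
It also fails if it takes over 56 s, if anything falls off the work surface, if the arm or the gripper's body presses on something with over 40 N, if the wrist force passes 120 N, or if a joint passes its speed limit or range.

## Robot

A 6-joint arm with a two-finger parallel gripper is mounted at the origin on the work surface. World frame = base frame: x ahead of the robot, y to its left, z up, the work surface at z = 0. Lengths are in m, angles in degrees, forces in N, time in s.
With the tool pointing down it reaches from about 0.35 to 0.875 m from the base axis. Payload 4.2 kg.
Tool frame: the origin (TCP) lies midway between the tips of the shut fingers; the grasp point (between the pads) lies 19 mm behind it; z points along the fingers, y is the direction in which the jaws open and shut (so a half turn about z gives the same grasp; the last joint's range is limited). The gripper opens to 87 mm and grips with 3 to 60 N. Pads are 19 mm wide; open, the fingers measure 117 mm over their backs; the gripper's body (75 mm by 190 mm) begins 51 mm behind the grasp point.
Start: joints at [-58.293, 22.042, 0.453, 0, -68.411, -14.817], TCP at [0.182, -0.598, 0.223] pointing down, gripper open.
Joint ranges: [-179.83, 179.83], [-69.29, 118.12], [-61.27, 80.66], [-181.25, 117.63], [-171.15, -9.14], [-177.46, 177.46]. Speed limits (degrees/s): [159.86, 159.86, 180, 180, 180, 180].

## Interface

Orientations are given as a 3x3 rotation matrix whose columns are the frame's x, y, z axes.
In Python, from station import sense, capture, finish_job gives the robot as it stands. The module is installed in compiled form; this text tells all that it offers.
- The arm moves only by the shell command python3 -m jog 'ROWS' [OPENING]. ROWS is JSON, a list of rows, each a list of 6 numbers: the shift along the tool's x, y, z in cm, then the turn, a rotation vector about the tool's x, y, z in degrees. In form: [[dx, dy, dz, wx, wy, wz], ...]. A call has exactly 5 rows; each row shifts and turns the commanded pose from where the row before left it, along the tool's axes as they then stand; what a row does not reach is not made up. A row lasts 1/12 s, in which the tool goes at most 41.7 mm and 7.16 degrees, less where a joint would pass 70% of its speed; a pose out of reach is approached as far as the arm can. A call is refused whole if a number of a shift passes 4.17 or a number of a turn 7.16, either way. A call with a gripper value outside its range is refused whole. OPENING is the finger opening in cm, from 0 to 8.7, set as the call begins (- or left out, the last holds). The fingers move at their own pace and stop on an object; the grip force is fixed at half the most. Time passes only in rows, so rows that do not move let the fingers close, or fill a call up. It gives the time, the measured TCP pose, the force and the opening at its end, in the units of the state.
- sense(): the state, without advancing time (a new reading comes with each control period).
- capture(name): name is "scene" or "top"; returns a dict with "frame" (384x512x3 uint8, red, green, blue), "fx", "fy", "cx", "cy" (pixels), "world_to_cam" (4x4, takes a point from world to camera coordinates). Camera axes: x right, y up, looking along -z (the intrinsics and any distortion apply to the point x, -y, -z); pixel columns grow to the right and rows downward; lengths in m; the calibration is good to about 2 mm. A picture is of the moment at which its call begins. There is no depth.
- finish_job(): hands the job in, once; it reports no verdict.
The state is a dict: "time_s": time; "joints": joint angles; "joint_velocities": joint speeds; "effort": joint torques, N m; "tcp_pos": TCP position; "ee_rot": TCP orientation; "wrist_force": force on the tool from outside, world axes, zero at the start; "moment": the same for the moment, N m; "gripper_width": opening from 0.0 (shut) to 1.0 (fully open).
Only numpy, scipy, OpenCV 4.12 (cv2) and the standard library are available. Lean on these libraries where they do the work, as an engineer would, in place of code of your own. Each camera call takes 0.05 s, during which the arm holds its last target.

## Working session

There is one attempt and no reset: what is moved stays moved. The work goes in short steps, Python scripts to look and compute and a shell command to move; the robot and the scene stay as the last step left them, time stands still between calls to the robot, and variables do not carry over. Pictures are saved under pics/ and viewed, and the job is handed in when it is done.

```bash
mkdir -p pics; python3 - <<'E'
from station import sense,capture
import cv2,pickle
s=sense();print({k:s[k] for k in ("time_s","tcp_pos","ee_rot","wrist_force","gripper_width")})
for n in("scene","top"):
    c=capture(n);pickle.dump(c,open(n+".pkl","wb"));cv2.imwrite(f"pics/{n}0.png",cv2.resize(c["frame"][:,:,::-1],(800,600),interpolation=cv2.INTER_CUBIC))
    print(n,c["fx"],c["fy"],c["cx"],c["cy"],c["world_to_cam"],[k for k in c])
E
```

```text
{'time_s': 0.0, 'tcp_pos': array([ 0.18143906, -0.59746381,  0.22145677]), 'ee_rot': array([[-9.56915381e-01, -2.90366012e-01, -7.29273335e-04],
       [-2.90366912e-01,  9.56913145e-01,  2.07123734e-03],
       [ 9.64343127e-05,  2.19375572e-03, -9.99997589e-01]]), 'wrist_force': array([ 0.15546643, -0.4083685 , -0.27760017]), 'gripper_width': 0.9997440469262667}
scene 490.77048033743375 490.77048033743375 255.91016483093648 187.75619908261666 [[-0.09563444  0.995228    0.0193722   0.04781307]
 [-0.74902139 -0.08476624  0.65710093  0.37619333]
 [ 0.65560736  0.04833129  0.75355364 -2.43032165]
 [ 0.          0.          0.          1.        ]] ['frame', 'fx', 'fy', 'cx', 'cy', 'world_to_cam']
top 461.3390857459621 461.3390857459621 249.24816134781096 192.68481701398983 [[-1.05220847e-02 -9.99944620e-01  2.07375626e-04  2.51049199e-02]
 [ 9.95167110e-01 -1.04515636e-02  9.76380432e-02 -5.79388358e-01]
 [-9.76304686e-02  1.23372916e-03  9.95221970e-01 -1.50058478e+00]
 [ 0.00000000e+00  0.00000000e+00  0.00000000e+00  1.00000000e+00]] ['frame', 'fx', 'fy', 'cx', 'cy', 'world_to_cam']
```

View pics/scene0.png

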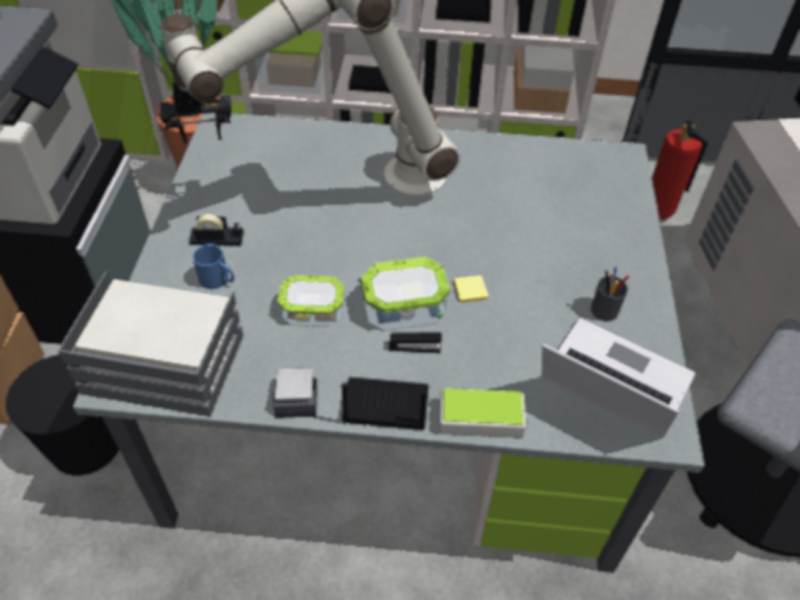

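View pics/top0.png

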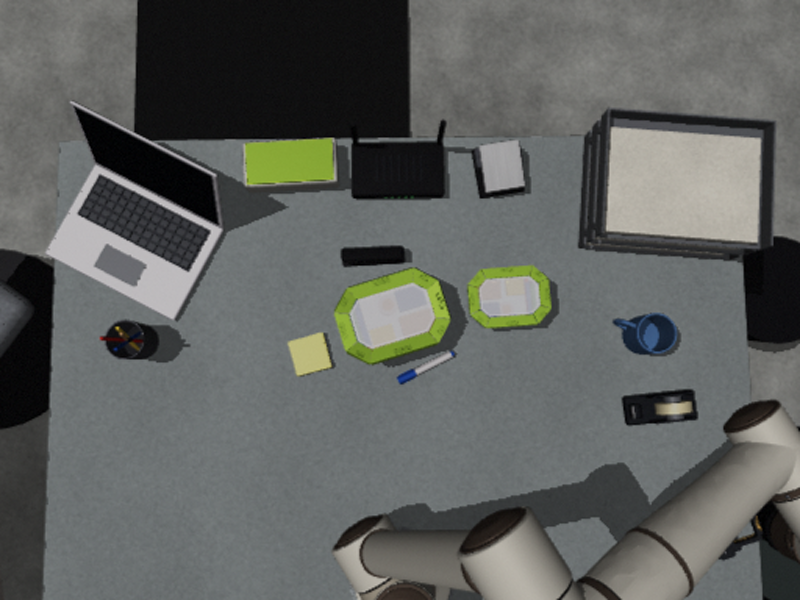

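```bash
cat > h.py <<'E'
import numpy as np,cv2,pickle
def ray(c,u,v,z):
    W=c["world_to_cam"];R=W[:3,:3];t=W[:3,3]
    d=R.T@np.array([(u-c["cx"])/c["fx"],-(v-c["cy"])/c["fy"],-1]);o=-R.T@t
    return o+d*(z-o[2])/d[2]
def proj(c,p):
    q=c["world_to_cam"][:3,:3]@np.array(p)+c["world_to_cam"][:3,3]
    return np.array([c["cx"]+c["fx"]*q[0]/-q[2],c["cy"]-c["fy"]*q[1]/-q[2]])
E
python3 - <<'E'
from h import *
for n in("top","scene"):
    c=pickle.load(open(n+".pkl","rb"));f=c["frame"]
    hsv=cv2.cvtColor(f,cv2.COLOR_RGB2HSV)
    m=cv2.inRange(hsv,(28,110,80),(45,255,255))
    cs,hi=cv2.findContours(m,cv2.RETR_CCOMP,cv2.CHAIN_APPROX_NONE)
    for i,k in enumerate(cs):
        a=cv2.contourArea(k)
        if a<300: continue
        M=cv2.moments(k);u,v=M["m10"]/M["m00"],M["m01"]/M["m00"]
        p=ray(c,u,v,.09);
        w=np.array([ray(c,*q[0],.09)[:2] for q in k])
        rr=cv2.minAreaRect(w.astype(np.float32)*1000)
        print(n,"hole" if hi[0][i][3]>=0 else "outer",a,(round(u,1),round(v,1)),p.round(4),np.round(rr[0],1),np.round(rr[1],1),round(rr[2],2))
c=pickle.load(open("top.pkl","rb"));cv2.imwrite("pics/zt.png",cv2.resize(c["frame"][160:245,205:300,::-1],None,fx=7,fy=7,interpolation=cv2.INTER_CUBIC))
c=pickle.load(open("scene.pkl","rb"));cv2.imwrite("pics/zs.png",cv2.resize(c["frame"][155:215,220:300,::-1],None,fx=9,fy=9,interpolation=cv2.INTER_CUBIC))
E
```

```text
top outer 3195.0 (250.5, 201.7) [0.5447 0.0153 0.09  ] [545.4  15.1] [162.8 223.7] 16.64
top hole 1745.0 (250.5, 201.7) [0.5447 0.0154 0.09  ] [544.9  15.1] [113.3 173.7] 16.35
top outer 1750.5 (325.7, 189.5) [ 0.5811 -0.2241  0.09  ] [ 581.3 -224.1] [121.8 167.3] 3.48
top hole 974.0 (325.5, 189.4) [ 0.5815 -0.2238  0.09  ] [ 581.6 -223.6] [ 86.5 130.4] 3.98
top outer 1402.0 (184.8, 102.9) [0.8682 0.2249 0.09  ] [868.2 224.9] [ 88.7 180.3] 3.08
scene outer 4816.0 (355.9, 322.7) [1.1266 0.387  0.09  ] [1125.6  405.1] [343.9 212.4] 89.91
scene outer 938.5 (308.6, 259.5) [0.8993 0.2267 0.09  ] [898.9 226.8] [ 86.3 177.9] 4.09
scene outer 819.0 (198.8, 188.3) [ 0.6094 -0.2221  0.09  ] [ 609.1 -223. ] [122.6 164.1] 6.41
scene hole 522.5 (198.8, 187.4) [ 0.6045 -0.223   0.09  ] [ 601.6 -222.9] [ 96.4 136.7] 6.42
scene outer 1445.0 (258.9, 181.8) [0.547  0.0149 0.09  ] [544.4  13.9] [170.3 221.2] 16.24
scene hole 873.0 (258.9, 181.6) [0.5461 0.0149 0.09  ] [544.7  15. ] [124.9 180.3] 16.2
scene outer 1712.0 (76.0, 69.0) [-0.1106 -0.9745  0.09  ] [-117.6 -974.3] [570.2 182.2] 30.4
```

View pics/zt.png

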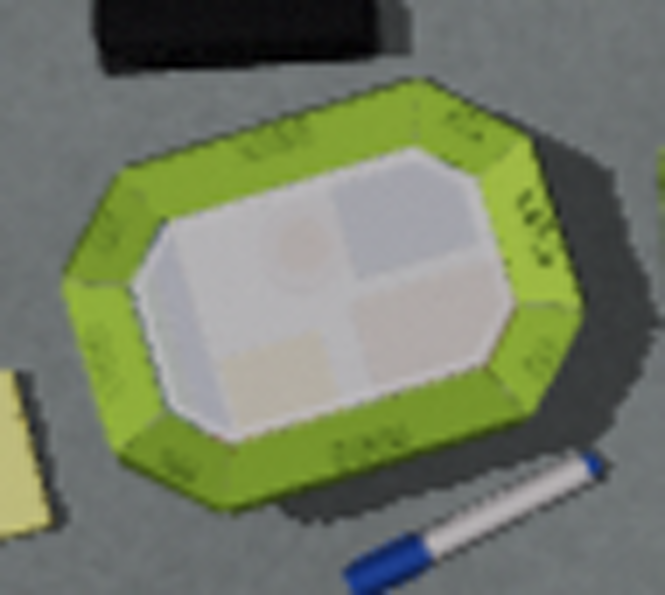

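View pics/zs.png

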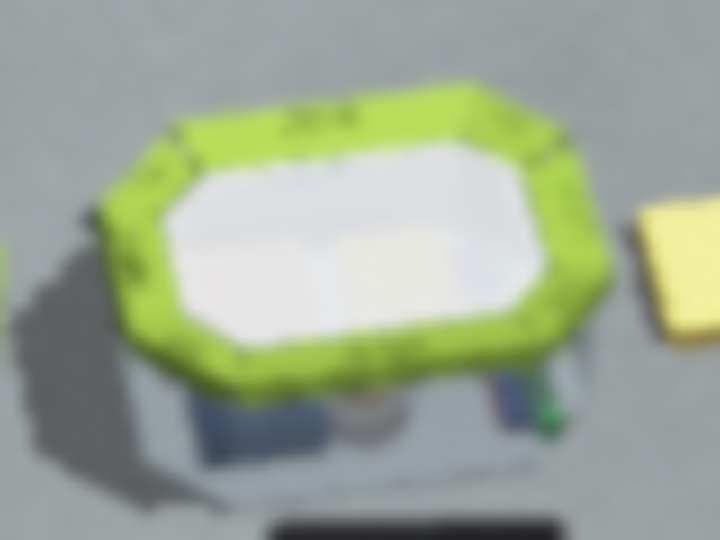

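```bash
cat >> h.py <<'E'
C=np.array([.5448,.0152]);A=np.radians(16.5)
P=dict(F=(-74,0),FL=(-56.3,86.3),L=(0,104),BL=(56.3,86.3),B=(74,0),BR=(56.3,-86.3),R=(0,-104),FR=(-56.3,-86.3))
def where(n=None):
    from station import sense
    s=sense();ca,sa=np.cos(A),np.sin(A);Rb=np.array([[ca,-sa],[sa,ca]])
    b=Rb.T@(s["tcp_pos"][:2]-C)*1000
    print("t",round(s["time_s"],2),"box xy mm",b.round(1),"z",(s["tcp_pos"][2]*1000).round(1),"F",s["wrist_force"].round(1),"grip",round(s["gripper_width"],2))
    for k in (n or ""  ).split():
        w=np.append(C+Rb@np.array(P[k])/1000,s["tcp_pos"][2]); print(k,w.round(4),"tool move cm",(s["ee_rot"].T@(w-s["tcp_pos"])*100).round(2))
E
python3 -c "
from h import *;where('F FL L BL B BR R FR')"
```

```text
t 0.1 box xy mm [-522.4 -484.3] z 221.6 F [-0.1 -0.1  0.8] grip 1.0
F [ 0.4738 -0.0058  0.2216] tool move cm [-45.16  48.13   0.09]
FL [0.4663 0.082  0.2216] tool move cm [-46.99  56.75   0.11]
L [0.5153 0.1149 0.2216] tool move cm [-52.63  58.48   0.11]
BL [0.5743 0.1139 0.2216] tool move cm [-58.25  56.67   0.11]
B [0.6158 0.0362 0.2216] tool move cm [-59.96  48.03   0.09]
BR [ 0.6233 -0.0516  0.2216] tool move cm [-58.13  39.41   0.07]
R [ 0.5743 -0.0845  0.2216] tool move cm [-52.49  37.68   0.07]
FR [ 0.5153 -0.0835  0.2216] tool move cm [-46.87  39.49   0.07]
```

```bash
python3 -m jog '[[-2.9,2.45,0,0,0,0],[-2.9,2.45,0,0,0,0],[-2.9,2.45,0,0,0,0],[-2.9,2.45,0,0,0,0],[-2.9,2.45,0,0,0,0]]' 0
```

```text
time_s: 0.52
tcp_pos: [0.2851, -0.4369, 0.222]
ee_rot: [[-0.957, -0.29, -0.001], [-0.29, 0.957, 0.001], [0.0, 0.001, -1.0]]
wrist_force: [0.8, -0.3, -0.6]
gripper_width: 0.71
```

```bash
python3 -m jog '[[-2.9,2.45,0,0,0,0],[-2.9,2.45,0,0,0,0],[-2.9,2.45,0,0,0,0],[-2.9,2.45,0,0,0,0],[-2.9,2.45,0,0,0,0]]'; python3 -m jog '[[-2.9,2.45,0,0,0,0],[-2.9,2.45,0,0,0,0],[-2.9,2.45,0,0,0,0],[-2.9,2.45,0,0,0,0],[-2.9,2.45,0,0,0,0]]'; python3 -c "
from h import *;where('FR R')"
```

```text
time_s: 0.93
tcp_pos: [0.3883, -0.2775, 0.2224]
ee_rot: [[-0.957, -0.29, -0.0], [-0.29, 0.957, 0.0], [0.0, 0.0, -1.0]]
wrist_force: [0.4, -1.1, 0.6]
gripper_width: 0.329
time_s: 1.35
tcp_pos: [0.4914, -0.1181, 0.2224]
ee_rot: [[-0.957, -0.291, -0.0], [-0.291, 0.957, 0.0], [0.0, 0.0, -1.0]]
wrist_force: [0.9, -0.4, -0.3]
gripper_width: 0.018
t 1.35 box xy mm [ -89.  -112.7] z 222.4 F [ 0.9 -0.4 -0.3] grip 0.02
FR [ 0.5153 -0.0835  0.2224] tool move cm [-3.29  2.61 -0.  ]
R [ 0.5743 -0.0845  0.2224] tool move cm [-8.91  0.8  -0.  ]
```

```bash
python3 -m jog '[[-3.2,2.6,0,0,0,0],[0,0,3.8,0,0,0],[0,0,3.8,0,0,0],[0,0,3.5,0,0,0],[0,0,0,0,0,0]]';  python3 -c "
from h import *;where('FR R')"
```

```text
time_s: 1.77
tcp_pos: [0.5085, -0.0855, 0.1046]
ee_rot: [[-0.957, -0.289, -0.016], [-0.289, 0.957, 0.0], [0.015, 0.005, -1.0]]
wrist_force: [-0.2, 0.2, -0.0]
gripper_width: 0.005
t 1.77 box xy mm [-63.4 -86.3] z 104.6 F [-0.2  0.2 -0. ] grip 0.0
FR [ 0.5153 -0.0835  0.1046] tool move cm [-0.71 -0.01 -0.01]
R [ 0.5743 -0.0845  0.1046] tool move cm [-6.33 -1.81 -0.1 ]
```

```bash
python3 -m jog '[[0,0,0,0,0,0],[0,0,0,0,0,0],[0,0,0,0,0,0],[0,0,0,0,0,0],[0,0,0,0,0,0]]';  python3 -c "
from h import *;where('FR R')"
```

```text
time_s: 2.18
tcp_pos: [0.5151, -0.0859, 0.1134]
ee_rot: [[-0.957, -0.29, 0.004], [-0.29, 0.957, 0.0], [-0.004, -0.001, -1.0]]
wrist_force: [-0.6, -0.2, -0.7]
gripper_width: 0.004
t 2.18 box xy mm [-57.2 -88.5] z 113.4 F [-0.6 -0.2 -0.7] grip 0.0
FR [ 0.5153 -0.0835  0.1134] tool move cm [-0.09  0.22  0.  ]
R [ 0.5743 -0.0845  0.1134] tool move cm [-5.71 -1.59  0.02]
```

```bash
python3 -m jog '[[-0.1,0.2,0.5,0,0,0],[0,0,0.4,0,0,0],[0,0,0.4,0,0,0],[0,0,0.4,0,0,0],[0,0,0.3,0,0,0]]';  python3 -c "
from h import *;where('FR R')"; python3 -m jog '[[0,0,0.2,0,0,0],[0,0,0.2,0,0,0],[0,0,0,0,0,0],[0,0,0,0,0,0],[0,0,0,0,0,0]]'; python3 -c "
from h import *;where('FR R')"
```

```text
time_s: 2.6
tcp_pos: [0.5142, -0.0836, 0.0908]
ee_rot: [[-0.957, -0.29, -0.001], [-0.29, 0.957, -0.0], [0.001, 0.0, -1.0]]
wrist_force: [-0.6, 0.2, 0.0]
gripper_width: 0.004
t 2.6 box xy mm [-57.4 -86.1] z 90.8 F [-0.6  0.2  0. ] grip 0.0
FR [ 0.5153 -0.0835  0.0908] tool move cm [-0.11 -0.03 -0.  ]
R [ 0.5743 -0.0845  0.0908] tool move cm [-5.73 -1.83 -0.01]
time_s: 3.02
tcp_pos: [0.5143, -0.0837, 0.09]
ee_rot: [[-0.957, -0.292, -0.0], [-0.292, 0.957, -0.001], [0.001, -0.001, -1.0]]
wrist_force: [-6.6, 2.9, 17.2]
gripper_width: 0.007
t 3.02 box xy mm [-57.4 -86.2] z 90.0 F [-6.6  2.9 17.2] grip 0.01
FR [ 0.5153 -0.0835  0.09  ] tool move cm [-0.11 -0.01 -0.  ]
R [ 0.5743 -0.0845  0.09  ] tool move cm [-5.72 -1.83 -0.  ]
```

```bash
python3 -m jog '[[0,0,-1.2,0,0,0],[0,0,-0.8,0,0,0],[-2.0,-0.6,0,0,0,0],[-2.4,-0.7,0,0,0,0],[-1.4,-0.5,0,0,0,0]]';python3 -c "
from h import *;where('R')"; python3 -m jog '[[0,0,0.1,0,0,0],[0,0,0.5,0,0,0],[0,0,0.4,0,0,0],[0,0,0.4,0,0,0],[0,0,0.2,0,0,0]]';  python3 -c "
from h import *;where('R')"; python3 -m jog '[[0,0,0.2,0,0,0],[0,0,0.2,0,0,0],[0,0,0,0,0,0],[0,0,0,0,0,0],[0,0,0,0,0,0]]'; python3 -c "
from h import *;where('R BR')"
```

```text
time_s: 3.43
tcp_pos: [0.5775, -0.0839, 0.108]
ee_rot: [[-0.957, -0.291, 0.002], [-0.291, 0.957, -0.0], [-0.002, -0.001, -1.0]]
wrist_force: [-0.0, 0.5, 0.5]
gripper_width: 0.004
t 3.43 box xy mm [   3.2 -104.3] z 108.0 F [-0.   0.5  0.5] grip 0.0
R [ 0.5743 -0.0845  0.108 ] tool move cm [ 0.32  0.04 -0.  ]
time_s: 3.85
tcp_pos: [0.5745, -0.0845, 0.0916]
ee_rot: [[-0.957, -0.29, 0.0], [-0.29, 0.957, -0.001], [0.0, -0.0, -1.0]]
wrist_force: [-0.4, 0.5, -0.4]
gripper_width: 0.005
t 3.85 box xy mm [   0.2 -104. ] z 91.6 F [-0.4  0.5 -0.4] grip 0.01
R [ 0.5743 -0.0845  0.0916] tool move cm [0.02 0.   0.  ]
time_s: 4.27
tcp_pos: [0.5742, -0.0842, 0.0901]
ee_rot: [[-0.957, -0.292, -0.001], [-0.292, 0.957, -0.001], [0.001, -0.001, -1.0]]
wrist_force: [-4.9, 1.2, 15.2]
gripper_width: -0.0
t 4.27 box xy mm [   0.  -103.7] z 90.1 F [-4.9  1.2 15.2] grip -0.0
R [ 0.5743 -0.0845  0.0901] tool move cm [ 0.   -0.03  0.  ]
BR [ 0.6233 -0.0516  0.0901] tool move cm [-5.64  1.69 -0.01]
```

Consistent. On to BR.

```bash
python3 -m jog '[[0,0,-1.2,0,0,0],[0,0,-0.8,0,0,0],[-2.0,0.6,0,0,0,0],[-2.2,0.6,0,0,0,0],[-1.4,0.5,0,0,0,0]]'; python3 -m jog '[[0,0,0.1,0,0,0],[0,0,0.5,0,0,0],[0,0,0.4,0,0,0],[0,0,0.4,0,0,0],[0,0,0.2,0,0,0]]';  python3 -c "
from h import *;where('BR')"; python3 -m jog '[[0,0,0.2,0,0,0],[0,0,0.2,0,0,0],[0,0,0,0,0,0],[0,0,0,0,0,0],[0,0,0,0,0,0]]'; python3 -c "
from h import *;where('BR B')"
```

```text
time_s: 4.68
tcp_pos: [0.6248, -0.0507, 0.1077]
ee_rot: [[-0.957, -0.291, 0.001], [-0.291, 0.957, 0.0], [-0.001, 0.0, -1.0]]
wrist_force: [0.3, -0.1, 0.8]
gripper_width: 0.005
time_s: 5.1
tcp_pos: [0.6234, -0.0519, 0.0915]
ee_rot: [[-0.957, -0.29, 0.0], [-0.29, 0.957, 0.0], [-0.0, -0.0, -1.0]]
wrist_force: [-1.7, 0.2, 0.7]
gripper_width: 0.002
t 5.1 box xy mm [ 56.3 -86.7] z 91.5 F [-1.7  0.2  0.7] grip 0.0
BR [ 0.6233 -0.0516  0.0915] tool move cm [-0.    0.04 -0.  ]
time_s: 5.52
tcp_pos: [0.623, -0.0519, 0.0902]
ee_rot: [[-0.957, -0.291, -0.0], [-0.291, 0.957, -0.001], [0.0, -0.001, -1.0]]
wrist_force: [-3.6, 1.7, 14.1]
gripper_width: 0.004
t 5.52 box xy mm [ 55.9 -86.6] z 90.2 F [-3.6  1.7 14.1] grip 0.0
BR [ 0.6233 -0.0516  0.0902] tool move cm [-0.04  0.03 -0.  ]
B [0.6158 0.0362 0.0902] tool move cm [-1.87  8.64 -0.01]
```

```bash
python3 -m jog '[[0,0,-1.2,0,0,0],[0,0,-0.8,0,0,0],[-0.6,2.8,0,0,0,0],[-0.7,3.4,0,0,0,0],[-0.6,2.4,0,0,0,0]]'; python3 -m jog '[[0,0,0,0,0,0],[0,0,0.6,0,0,0],[0,0,0.4,0,0,0],[0,0,0.4,0,0,0],[0,0,0.2,0,0,0]]';  python3 -c "
from h import *;where('B')"; python3 -m jog '[[0,0,0.2,0,0,0],[0,0,0.2,0,0,0],[0,0,0,0,0,0],[0,0,0,0,0,0],[0,0,0,0,0,0]]'; python3 -c "
from h import *;where('B BL')"
```

```text
time_s: 5.93
tcp_pos: [0.6161, 0.0373, 0.1073]
ee_rot: [[-0.957, -0.289, -0.001], [-0.289, 0.957, 0.0], [0.001, 0.001, -1.0]]
wrist_force: [-0.5, 1.0, 0.4]
gripper_width: 0.002
time_s: 6.35
tcp_pos: [0.6171, 0.0356, 0.0911]
ee_rot: [[-0.957, -0.289, 0.0], [-0.289, 0.957, 0.0], [-0.0, 0.0, -1.0]]
wrist_force: [-0.8, 0.6, 0.2]
gripper_width: 0.005
t 6.35 box xy mm [75.1 -0.9] z 91.1 F [-0.8  0.6  0.2] grip 0.0
B [0.6158 0.0362 0.0911] tool move cm [0.11 0.1  0.  ]
time_s: 6.77
tcp_pos: [0.6169, 0.0354, 0.0901]
ee_rot: [[-0.957, -0.29, 0.0], [-0.29, 0.957, -0.001], [-0.0, -0.001, -1.0]]
wrist_force: [-5.0, 2.8, 14.0]
gripper_width: 0.005
t 6.77 box xy mm [74.9 -1.1] z 90.1 F [-5.   2.8 14. ] grip 0.0
B [0.6158 0.0362 0.0901] tool move cm [ 0.09  0.11 -0.  ]
BL [0.5743 0.1139 0.0901] tool move cm [ 1.8   8.76 -0.01]
```

```bash
python3 -m jog '[[0,0,-1.2,0,0,0],[0,0,-0.8,0,0,0],[0.6,2.8,0,0,0,0],[0.7,3.4,0,0,0,0],[0.5,2.5,0,0,0,0]]'; python3 -m jog '[[0,0,0,0,0,0],[0,0,0.6,0,0,0],[0,0,0.4,0,0,0],[0,0,0.4,0,0,0],[0,0,0.2,0,0,0]]';  python3 -c "
from h import *;where('BL')"; python3 -m jog '[[0,0,0.2,0,0,0],[0,0,0.2,0,0,0],[0,0,0,0,0,0],[0,0,0,0,0,0],[0,0,0,0,0,0]]'; python3 -c "
from h import *;where('BL L')"
```

```text
time_s: 7.18
tcp_pos: [0.5734, 0.1143, 0.107]
ee_rot: [[-0.958, -0.288, -0.001], [-0.288, 0.958, -0.0], [0.001, 0.0, -1.0]]
wrist_force: [-0.1, -0.8, 0.4]
gripper_width: 0.007
time_s: 7.6
tcp_pos: [0.575, 0.1136, 0.0909]
ee_rot: [[-0.957, -0.289, -0.0], [-0.289, 0.957, -0.0], [0.0, 0.0, -1.0]]
wrist_force: [-0.8, -0.5, 0.0]
gripper_width: 0.005
t 7.6 box xy mm [56.9 85.7] z 90.9 F [-0.8 -0.5  0. ] grip 0.0
BL [0.5743 0.1139 0.0909] tool move cm [0.06 0.06 0.  ]
time_s: 8.02
tcp_pos: [0.575, 0.1134, 0.0901]
ee_rot: [[-0.957, -0.29, 0.001], [-0.29, 0.957, -0.001], [-0.0, -0.001, -1.0]]
wrist_force: [-6.8, 1.2, 16.8]
gripper_width: 0.006
t 8.02 box xy mm [56.8 85.6] z 90.1 F [-6.8  1.2 16.8] grip 0.01
BL [0.5743 0.1139 0.0901] tool move cm [ 0.05  0.07 -0.  ]
L [0.5153 0.1149 0.0901] tool move cm [ 5.67  1.88 -0.  ]
```

```bash
python3 -m jog '[[0,0,-1.2,0,0,0],[0,0,-0.8,0,0,0],[1.9,0.6,0,0,0,0],[2.2,0.7,0,0,0,0],[1.5,0.5,0,0,0,0]]'; python3 -m jog '[[0,0,0,0,0,0],[0,0,0.6,0,0,0],[0,0,0.4,0,0,0],[0,0,0.4,0,0,0],[0,0,0.2,0,0,0]]';  python3 -c "
from h import *;where('L')"; python3 -m jog '[[0,0,0.2,0,0,0],[0,0,0.2,0,0,0],[0,0,0,0,0,0],[0,0,0,0,0,0],[0,0,0,0,0,0]]'; python3 -c "
from h import *;where('L FL')"
```

```text
time_s: 8.43
tcp_pos: [0.5141, 0.1141, 0.1068]
ee_rot: [[-0.957, -0.289, -0.002], [-0.289, 0.957, -0.001], [0.002, -0.0, -1.0]]
wrist_force: [-0.4, 0.2, -0.4]
gripper_width: 0.006
time_s: 8.85
tcp_pos: [0.5161, 0.115, 0.0903]
ee_rot: [[-0.957, -0.29, -0.001], [-0.29, 0.957, -0.001], [0.001, -0.0, -1.0]]
wrist_force: [-0.8, -0.6, 0.2]
gripper_width: 0.003
t 8.85 box xy mm [  0.8 103.9] z 90.3 F [-0.8 -0.6  0.2] grip 0.0
L [0.5153 0.1149 0.0903] tool move cm [0.08 0.01 0.  ]
time_s: 9.27
tcp_pos: [0.5162, 0.1151, 0.09]
ee_rot: [[-0.957, -0.291, 0.0], [-0.291, 0.957, -0.001], [-0.0, -0.001, -1.0]]
wrist_force: [-6.6, -0.7, 16.9]
gripper_width: 0.005
t 9.27 box xy mm [  0.9 103.9] z 90.0 F [-6.6 -0.7 16.9] grip 0.01
L [0.5153 0.1149 0.09  ] tool move cm [ 0.09  0.01 -0.  ]
FL [0.4663 0.082  0.09  ] tool move cm [ 5.73 -1.72  0.  ]
```

```bash
python3 -m jog '[[0,0,-1.2,0,0,0],[0,0,-0.8,0,0,0],[1.9,-0.6,0,0,0,0],[2.2,-0.6,0,0,0,0],[1.6,-0.5,0,0,0,0]]'; python3 -m jog '[[0,0,0,0,0,0],[0,0,0.6,0,0,0],[0,0,0.4,0,0,0],[0,0,0.4,0,0,0],[0,0,0.2,0,0,0]]';  python3 -c "
from h import *;where('FL')"; python3 -m jog '[[0,0,0.2,0,0,0],[0,0,0.2,0,0,0],[0,0,0,0,0,0],[0,0,0,0,0,0],[0,0,0,0,0,0]]'; python3 -c "
from h import *;where('FL F')"
```

```text
time_s: 9.68
tcp_pos: [0.4651, 0.0819, 0.1072]
ee_rot: [[-0.957, -0.29, -0.001], [-0.29, 0.957, -0.0], [0.001, 0.0, -1.0]]
wrist_force: [0.5, 0.2, -0.8]
gripper_width: 0.007
time_s: 10.1
tcp_pos: [0.4668, 0.0831, 0.0908]
ee_rot: [[-0.957, -0.291, -0.0], [-0.291, 0.957, -0.0], [0.0, -0.0, -1.0]]
wrist_force: [0.5, 0.2, 0.1]
gripper_width: 0.003
t 10.1 box xy mm [-55.5  87.2] z 90.8 F [0.5 0.2 0.1] grip 0.0
FL [0.4663 0.082  0.0908] tool move cm [ 0.08 -0.09  0.  ]
time_s: 10.52
tcp_pos: [0.4669, 0.0831, 0.09]
ee_rot: [[-0.956, -0.292, 0.001], [-0.292, 0.956, -0.0], [-0.001, -0.001, -1.0]]
wrist_force: [-8.9, 1.1, 21.5]
gripper_width: 0.004
t 10.52 box xy mm [-55.4  87.2] z 90.0 F [-8.9  1.1 21.5] grip 0.0
FL [0.4663 0.082  0.09  ] tool move cm [ 0.09 -0.09 -0.  ]
F [ 0.4738 -0.0058  0.09  ] tool move cm [ 1.93 -8.7   0.  ]
```

```bash
python3 -m jog '[[0,0,-1.2,0,0,0],[0,0,-0.8,0,0,0],[0.6,-2.8,0,0,0,0],[0.7,-3.4,0,0,0,0],[0.6,-2.5,0,0,0,0]]'; python3 -m jog '[[0,0,0,0,0,0],[0,0,0.6,0,0,0],[0,0,0.4,0,0,0],[0,0,0.4,0,0,0],[0,0,0.2,0,0,0]]';  python3 -c "
from h import *;where('F')"; python3 -m jog '[[0,0,0.2,0,0,0],[0,0,0.2,0,0,0],[0,0,0,0,0,0],[0,0,0,0,0,0],[0,0,0,0,0,0]]'; python3 -c "
from h import *;where('F')"
```

```text
time_s: 10.93
tcp_pos: [0.4738, -0.0073, 0.1074]
ee_rot: [[-0.957, -0.292, 0.0], [-0.292, 0.957, -0.0], [-0.0, -0.0, -1.0]]
wrist_force: [-0.1, -0.3, -0.6]
gripper_width: 0.003
time_s: 11.35
tcp_pos: [0.4729, -0.0056, 0.0906]
ee_rot: [[-0.957, -0.292, -0.001], [-0.292, 0.957, -0.0], [0.001, 0.0, -1.0]]
wrist_force: [-0.1, 0.3, 0.2]
gripper_width: 0.002
t 11.35 box xy mm [-74.9   0.4] z 90.6 F [-0.1  0.3  0.2] grip 0.0
F [ 0.4738 -0.0058  0.0906] tool move cm [-0.09 -0.05 -0.  ]
time_s: 11.77
tcp_pos: [0.4731, -0.0056, 0.0899]
ee_rot: [[-0.956, -0.293, -0.0], [-0.293, 0.956, -0.001], [0.001, -0.001, -1.0]]
wrist_force: [-8.4, 1.6, 21.3]
gripper_width: 0.006
t 11.77 box xy mm [-74.7   0.4] z 89.9 F [-8.4  1.6 21.3] grip 0.01
F [ 0.4738 -0.0058  0.0899] tool move cm [-0.07 -0.04 -0.  ]
```

Lift away, back out to the right, and look.

```bash
python3 -m jog '[[0,0,-2,0,0,0],[0,0,-4,0,0,0],[0,0,-4,0,0,0],[2.9,-2.5,0,0,0,0],[2.9,-2.5,0,0,0,0]]'; python3 -m jog '[[2.9,-2.5,0,0,0,0],[2.9,-2.5,0,0,0,0],[2.9,-2.5,0,0,0,0],[2.9,-2.5,0,0,0,0],[2.9,-2.5,0,0,0,0]]';python3 -m jog '[[2.9,-2.5,0,0,0,0],[2.9,-2.5,0,0,0,0],[2.9,-2.5,0,0,0,0],[2.9,-2.5,0,0,0,0],[0,0,0,0,0,0]]'; python3 -m jog '[[0,0,0,0,0,0],[0,0,0,0,0,0],[0,0,0,0,0,0],[0,0,0,0,0,0],[0,0,0,0,0,0]]'
python3 - <<'E'
from h import *
from station import capture
for n in("top","scene"):
    c=capture(n);pickle.dump(c,open(n+"1.pkl","wb"));f=c["frame"]
    m=cv2.inRange(cv2.cvtColor(f,cv2.COLOR_RGB2HSV),(28,110,80),(45,255,255))
    cs,hi=cv2.findContours(m,cv2.RETR_CCOMP,cv2.CHAIN_APPROX_NONE)
    for i,k in enumerate(cs):
        M=cv2.moments(k)
        if M["m00"]<800: continue
        p=ray(c,M["m10"]/M["m00"],M["m01"]/M["m00"],.09)
        if np.hypot(*(p[:2]-C))<.05:
            w=np.array([ray(c,*q[0],.09)[:2] for q in k]);rr=cv2.minAreaRect(w.astype(np.float32)*1000);print(n,p.round(4),M["m00"],rr)
    sl=(slice(160,245),slice(205,300)) if n=="top" else (slice(155,215),slice(220,300))
    fs=[pickle.load(open(n+".pkl","rb"))["frame"],f]
    cv2.imwrite(f"pics/cmp_{n}.png",cv2.resize(np.hstack([x[sl][:,:,::-1] for x in fs]),None,fx=4.2,fy=4.2,interpolation=cv2.INTER_CUBIC))
    cv2.imwrite(f"pics/{n}1.png",cv2.resize(f[:,:,::-1],(800,600)))
E
```

```text
time_s: 12.18
tcp_pos: [0.4346, -0.0696, 0.1898]
ee_rot: [[-0.955, -0.295, 0.007], [-0.295, 0.955, 0.001], [-0.007, -0.001, -1.0]]
wrist_force: [0.5, -1.6, -1.2]
gripper_width: 0.003
time_s: 12.6
tcp_pos: [0.3293, -0.2332, 0.1875]
ee_rot: [[-0.956, -0.293, 0.001], [-0.293, 0.956, -0.0], [-0.001, -0.0, -1.0]]
wrist_force: [-0.1, -1.0, -0.4]
gripper_width: 0.002
time_s: 13.02
tcp_pos: [0.2457, -0.3656, 0.187]
ee_rot: [[-0.959, -0.285, -0.001], [-0.285, 0.959, -0.0], [0.001, -0.0, -1.0]]
wrist_force: [0.3, -0.3, 0.8]
gripper_width: 0.001
time_s: 13.43
tcp_pos: [0.2488, -0.3612, 0.1876]
ee_rot: [[-0.956, -0.293, 0.0], [-0.293, 0.956, -0.0], [-0.0, -0.0, -1.0]]
wrist_force: [-0.3, 0.2, -0.6]
gripper_width: 0.004
top [0.5442 0.0145 0.09  ] 3230.5 ((544.8405151367188, 14.148452758789062), (164.551025390625, 225.19100952148438), 16.52592658996582)
top [0.5448 0.0152 0.09  ] 1761.5 ((544.7723388671875, 15.568222045898438), (114.50235748291016, 175.13839721679688), 16.86346435546875)
scene [0.5516 0.0151 0.09  ] 1446.5 ((549.5233764648438, 14.884429931640625), (168.160888671875, 221.62014770507812), 17.296409606933594)
scene [0.5463 0.0148 0.09  ] 874.0 ((544.3259887695312, 14.743873596191406), (124.65616607666016, 180.86965942382812), 17.022113800048828)
```

View pics/cmp_top.png

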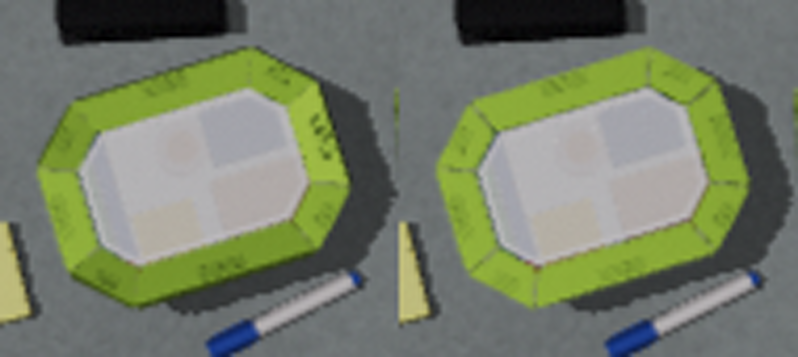

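View pics/cmp_scene.png

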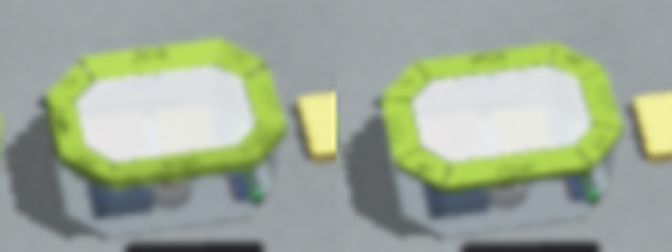

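View pics/top1.png

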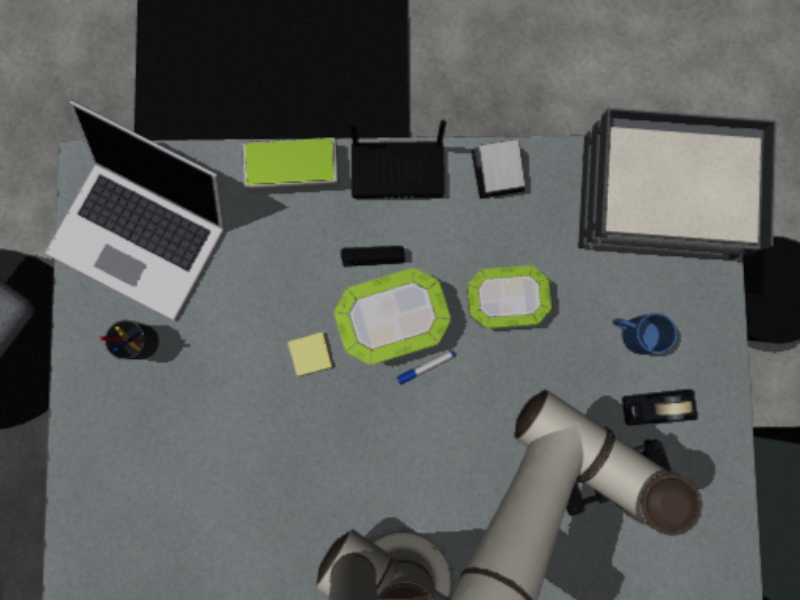

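The after picture shows all eight sections in the same lime shade with thin slits between them, where before they were unevenly shaded. The rim centre is at about (392,316) in the top view, as before. The other things on the desk have not moved, and the arm is clear of everything.

```bash
python3 - <<'E'
from h import *
c=pickle.load(open("top1.pkl","rb"));b=pickle.load(open("top.pkl","rb"))
for k,(x,y) in P.items():
    w=C+np.array([x*np.cos(A)-y*np.sin(A),x*np.sin(A)+y*np.cos(A)])/1000
    u,v=proj(c,[*w,.09]).round().astype(int)
    print(k,*[d["frame"][v-2:v+3,u-2:u+3].mean((0,1)).round() for d in(b,c)])
from station import finish_job
finish_job()
E
```

```text
F [ 96. 123.  36.] [127. 157.  51.]
FL [ 93. 119.  36.] [132. 161.  58.]
L [129. 158.  57.] [130. 159.  57.]
BL [105. 132.  44.] [131. 159.  59.]
B [115. 144.  45.] [127. 158.  52.]
BR [112. 141.  45.] [125. 155.  51.]
R [116. 141.  50.] [119. 150.  48.]
FR [118. 148.  48.] [118. 148.  48.]
the job is handed in; nothing more can be done
```

The job is handed in, and all eight rim sections of the larger box look shut and flush. I closed the fingers and pressed every thumb pad once, because the pictures did not show clearly which sections were up. It took about 14 s of the 56 s allowed.

- **Presses:** Each one stopped firmly at 90 mm, the height of the shut rim. The vertical force read after each press was 14 to 22 N, well under the 60 N limit.
- **Rim:** In the last picture from above all eight sections have nearly the same shade. The right and front-right pads came out slightly darker than the rest, which I took as lighting. The sections' joint angles can't be read directly, so flushness rests on this picture and the press height.
- **Box and desk:** The box centre measured within about 1 mm of its start in the top view. The rim outline in the scene view read about 5 mm off, but its panel outline agreed to about 1 mm. The other things look unmoved by eye, and the arm touches nothing.

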